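# Snug the steam cleaner's filler plug

### The job

The bench steam cleaner has just been filled and its tapered filler plug is only started in the neck. Wind the plug in clockwise by its black grip until it goes snug, a firm half newton-metre of resistance, neither left loose nor forced, then let go of it. Leave the things lying around the cleaner where they are.

Things in the scene. Friction and masses are not known exactly. Their poses are not given: they have to be found in the camera images.
- boiler: Bench steam cleaner, a stainless box 250 x 270 mm and 195 mm high on the table, fixed. Origin at the centre of its underside, z up; its gauge and switches are on the +x side. On its deck, in its frame: the filler neck at (-35, 0) mm, rim 220 mm up; a solenoid valve with a black coil at (72, -78) mm, top 249 mm up; a safety valve at (75, 85) mm, top 258 mm up.
- plug: Brass filler plug with tapered thread and black grip, started upright in the neck; it only turns about the vertical. Origin on its axis at the neck's rim, z up, x along the grip. Clockwise from above tightens. It stays where left, sinks too little to notice. Its resistance shows while it creeps round slowly; felt with the hand at rest it reads some 0.2 N m too low.
- neck_rim (a point): Centre of the rim of the brass filler neck on the deck, 220 mm up, z up. Feel of the thread: loose at first, about 0.05 N m, for an unknown quarter to three quarters of a turn; then the taper bites and the resistance climbs 0.6 N m per radian, with no stop and no mark to see. Snug: 0.5 N m, 0.35 to 0.8 is good; less leaks, more forces the seat, which turning back does not mend.
- plug_grip (a point): Centre of the plug's black grip, on its axis, 258 mm above the table: a bar 68 mm long (x), 18 mm thick (y) and 36 mm tall (z) with rounded ends; half a turn looks the same. Its underside is 240 mm above the table; right below is the brass collar, 30 mm across. Within 80 mm of its axis nothing else stands higher than 220 mm.
- stone_mid (a point): Oilstone on a wooden block, loose bystander, 150 x 62 x 32 mm; point at its centre.
- tub_mid (a point): White tub with a blue lid, loose bystander, 102 mm across, 63 mm high; point at its centre.
- big_file_mid (a point): File with a wooden handle, loose bystander, 240 mm long, 22 mm high, lying along its x axis; point at its centre.
- pliers_mid (a point): Red-handled pliers, loose bystander, 140 mm long, 12 mm high, lying along their x axis; point at their centre.

How it is judged:
By the outcome, as a careful person would: the job done as asked, in the order asked, and still so for the second after the job is handed in, with the robot touching nothing.
It also fails if it takes over 67 s, if anything falls off the work surface, if the arm or the gripper's body presses on something with over 40 N, if the wrist force passes 120 N, or if a joint passes its speed limit or range.

### The arm

A 6-joint arm with a two-finger parallel gripper is mounted at the origin on the work surface. World frame = base frame: x ahead of the robot, y to its left, z up, the work surface at z = 0. Lengths are in m, angles in rad, forces in N, time in s.
With the tool pointing down it reaches from about 0.3 to 0.775 m from the base axis. Payload 14.6 kg.
Tool frame: the origin (TCP) lies on the centre line of the jaws, within the pads' length; the fingertips stand ctrl.tcp_to_tips ahead of it and the grasp point (between the pads) lies 2 mm behind it (ctrl.tcp_to_tips is the distance from the TCP to the fingertips, in m); z points along the fingers, y is the line along which they close (so a half turn about z gives the same grasp; the last joint's range is limited). The gripper opens to 94 mm and grips with 3 to 60 N. Pads are 16 mm wide; open, the fingers measure 119 mm over their backs; the gripper's body (75 mm by 177 mm) begins 78 mm behind the grasp point.
Start: joints at [1.155, 0.3, 1.521, -0, 1.321, -0.067], TCP at [0.188, 0.517, 0.222] pointing down, gripper open.
Joint ranges: [-3.03, 3.03], [-0.79, 2.21], [0.23, 2.52], [-1.04, 4.18], [0, 3.07], [-2.55, 2.55]. Speed limits (rad/s): [2.22, 2.22, 2.57, 3.14, 3.14, 3.14].

### API

Orientations are given as [roll, pitch, yaw] about the fixed x, y, z axes, in that order (R = Rz(yaw) Ry(pitch) Rx(roll)).
In Python, from station import telemetry, viewer, hand_in, ctrl gives the robot as it stands.
- The arm moves only by the tool step_arm, never from a script. Its argument "plan" is a list of rows, each an object of numbers: "dx", "dy", "dz": the shift along the tool's x, y, z scaled (see below); "rx", "ry", "rz": the turn, a rotation vector about the tool's x, y, z scaled (see below); "claw": the closure, from 0 (fully open) to 1 (shut). In form: [{"dx": .., "dy": .., "dz": .., "rx": .., "ry": .., "rz": .., "claw": ..}, ...]. A call has 1 to 10 rows; each row shifts and turns the commanded pose from where the row before left it, along the tool's axes as they then stand; what a row does not reach is not made up. The controller multiplies each number of a shift by 0.1 m and each number of a turn by 90 degrees. A row lasts 1/10 s, in which the tool goes at most 50 mm and 8.59 degrees, less where a joint would pass 70% of its speed; a pose out of reach is approached as far as the arm can. A call with a number of a shift or a turn outside -1 to 1 is refused whole. A call with a gripper value outside its range is refused whole. The fingers move at their own pace and stop on an object; "grip_force" is the grip in N (left out, the last holds). Time passes only in rows, so rows that do not move let the fingers close. It gives the time, the measured TCP pose, the force, the opening and the grip force at its end, in the units of the state.
- telemetry.get_obs(): the state, without advancing time (a new reading comes with each control period).
- viewer.camera(name): name is "scene" or "top"; returns a dict with "img" (480x640x3 uint8, red, green, blue), "z_map" (480x640 float32, m along the optical axis (not along the pixel's ray), 0 where there is no reading), "fx", "fy", "cx", "cy" (pixels), "dist" ([k1, k2, p1, p2, k3] as OpenCV has them; the pictures are not rectified), "R" (3x3) and "t" (3): a world point X has camera coordinates R X + t. Camera axes: x right, y down, z forward; pixel columns grow to the right and rows downward; lengths in m; the calibration is good to about 2 mm. A picture is of the moment at which its call begins.
- hand_in(): hands the job in; it is judged then, once.
Trained networks look in a picture, given as the dict that the camera call returned (one of the last four; its "shot" number tells which), for a name from the list of things; names that differ only in an ending like _2 or _b are one class to them, and where a whole thing is asked for, a point or a joint stands for the part that bears it (a point fixed in the world has none). Each returns a list of dicts, best first, with "score" (0 to 1); they miss things now and then, are a little off and sometimes report something else, mostly with a low value. They report only what shows in the picture. A call takes as long as a camera call.
- viewer.recognise(target, picture): "rect" ([left, top, right, bottom] in pixels, round what is visible of it).
The state is a dict: "time_s": time; "qpos": joint angles; "joint_vel": joint speeds; "tau": joint torques, N m; "ee_pos": TCP position; "eef_rot": TCP orientation; "force": force on the tool from outside, world axes, zero at the start; "moment": the same for the moment, N m; "grip_width": finger opening in m; "grip_force": force on a finger pad.
Only numpy, scipy, OpenCV 4.12 (cv2) and the standard library are available. Lean on these libraries where they do the work, as an engineer would, in place of code of your own. Each camera call takes 0.05 s, during which the arm holds its last target. There are 200 camera calls.

## Working session

There is one attempt and no reset: what is moved stays moved. The work goes in short steps, Python scripts to look and compute and a tool call to move; the robot and the scene stay as the last step left them, time stands still between calls to the robot, and variables do not carry over. Pictures are saved under pics/ and viewed, at most 10 in all, crops included, and the job is handed in when it is done.

Besides the shell and the picture viewer there is one more tool, called after ">>>" by a JSON object that holds its "api" and its "payload". step_arm: Moves the arm, as the interface text tells. Shifts and turns lie within -1 to 1; 1 stands for 0.1 m of shift or 90 degrees of turn. Its arguments: {"type":"object","properties":{"plan":{"type":"array"},"grip_force":{"type":"number"}},"required":["plan"]}

```bash
mkdir -p pics; cat > h.py <<'E'
import numpy as np, cv2
from station import telemetry, viewer, hand_in, ctrl
def pts(c, rect):
    l,t,r,b=[int(round(v)) for v in rect]
    l,t=max(l,0),max(t,0)
    v,u=np.mgrid[t:min(b,480),l:min(r,640)]
    z=c["z_map"][v,u].ravel(); uv=np.stack([u.ravel(),v.ravel()],1).astype(float)
    K=np.array([[c["fx"],0,c["cx"]],[0,c["fy"],c["cy"]],[0,0,1]])
    n=cv2.undistortPoints(uv[:,None],K,np.array(c["dist"]))[:,0]
    X=np.c_[n*z[:,None],z]; R=np.array(c["R"]);t=np.array(c["t"])
    return ((X-t)@R)[z>0], uv[z>0]
E
python3 - <<'E'
from h import *
o=telemetry.get_obs(); print({k:np.round(v,3) for k,v in o.items()}, ctrl.tcp_to_tips)
for n in("top","scene"):
    c=viewer.camera(n); cv2.imwrite(f"pics/{n}.png",c["img"][:,:,::-1])
    for k in("boiler","plug","plug_grip"):
        for d in viewer.recognise(k,c)[:2]: print(n,k,d)
    P,_=pts(c,[0,0,640,480])
    m=(P[:,2]>.245)&(P[:,2]<.285)
    print(n,"z range",P[:,2].max(), m.sum())
    d=viewer.recognise("plug_grip",c)
    if d:
        P,_=pts(c,np.array(d[0]["rect"])+[-4,-4,4,4]); Q=P[(P[:,2]>.268)&(P[:,2]<.286)]
        if len(Q)>5:
            (cx,cy),wh,a=cv2.minAreaRect(Q[:,:2].astype(np.float32)*1000); print("grip",len(Q),cx,cy,wh,a,np.median(Q[:,2]))
            w,V=np.linalg.eigh(np.cov(Q[:,:2].T)); print(np.degrees(np.arctan2(V[1,1],V[0,1])),Q.mean(0))
E
```

```text
{'time_s': np.float64(0.0), 'qpos': array([ 1.155,  0.3  ,  1.522, -0.   ,  1.321, -0.067]), 'joint_vel': array([-0.001, -0.001,  0.   , -0.001,  0.   ,  0.002]), 'tau': array([-3.0000e-03, -5.3180e+01, -3.5273e+01,  7.1000e-02,  2.5000e-02,
       -0.0000e+00]), 'ee_pos': array([0.188, 0.517, 0.222]), 'eef_rot': array([-3.14 , -0.   ,  2.793]), 'force': array([-0.43 ,  0.439,  1.172]), 'moment': array([-0.04 , -0.006,  0.044]), 'grip_force': np.float64(0.0), 'grip_width': np.float64(0.094)} 0.017
top boiler {'rect': [284.9, 164.1, 456.6, 326.8], 'score': 0.82}
top plug {'rect': [348.0, 244.6, 381.2, 263.6], 'score': 0.92}
top plug_grip {'rect': [344.8, 246.2, 382.1, 267.1], 'score': 0.68}
top z range 0.5073906612928893 754
grip 328 567.4517822265625 15.678049087524414 (66.74498748779297, 18.05693817138672) 67.78768157958984 0.2767118407269164
67.792837994424 [0.56727159 0.01611923 0.27662614]
scene boiler {'rect': [199.8, 159.8, 375.5, 331.7], 'score': 0.73}
scene plug {'rect': [293.8, 173.1, 316.6, 207.4], 'score': 0.61}
scene plug_grip {'rect': [295.4, 171.4, 313.0, 204.5], 'score': 0.71}
scene z range 0.5779803580483214 3016
grip 241 567.9378051757812 11.325675964355469 (68.30921173095703, 17.89130401611328) 65.65843963623047 0.2760629400946332
67.29957236619508 [0.57036586 0.01360821 0.27537651]
```

View pics/top.png

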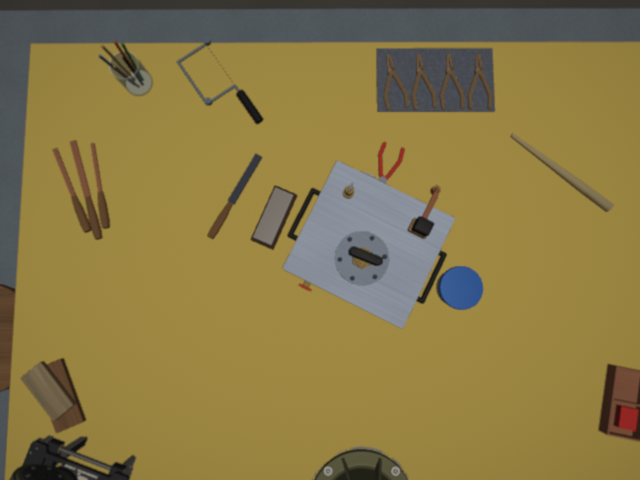

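View pics/scene.png

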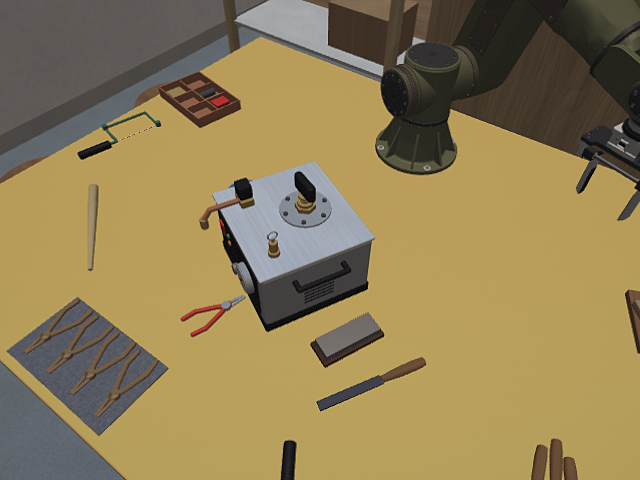

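The top view shows the grip at about (365,256). The scene view shows it at about (304,186). The networks agree with both pictures: grip at about (0.568, 0.0135), bar at a yaw of about 67.5°. Nothing close by stands higher than the grip.

>>> {"api": "step_arm", "payload": {"plan": [{"dz":-0.4,"claw":0.2},{"dz":-0.4,"claw":0.2},{"dz":-0.4,"claw":0.2},{"rz":0.0934,"claw":0.2},{"rz":0.0934,"claw":0.2},{"rz":0.0934,"claw":0.2},{"rz":0.0934,"claw":0.2},{"rz":0.0934,"claw":0.2},{"rz":0.0934,"claw":0.2},{"rz":0.0934,"claw":0.2}]}}

```text
$.plan[0]: bad value
```

>>> {"api": "step_arm", "payload": {"plan": [{"rz":0.0934,"claw":0.2},{"rz":0.0934,"claw":0.2},{"rz":0.0934,"claw":0.2},{"rz":0.0934,"claw":0.2},{"dx":-0.228,"dy":0.388,"claw":0.2},{"dx":-0.228,"dy":0.388,"claw":0.2},{"dx":-0.228,"dy":0.388,"claw":0.2},{"dx":-0.228,"dy":0.388,"claw":0.2},{"dx":-0.228,"dy":0.388,"claw":0.2},{"dx":-0.228,"dy":0.388,"claw":0.2}]}}

```text
$.plan[0]: bad value
```

>>> {"api": "step_arm", "payload": {"plan": [{"dx":-0.228,"dy":0.388,"claw":0.2},{"dx":-0.228,"dy":0.388,"claw":0.2},{"dx":-0.228,"dy":0.388,"claw":0.2},{"dx":-0.228,"dy":0.388,"claw":0.2},{"dx":-0.228,"dy":0.388,"claw":0.2},{"dx":-0.228,"dy":0.388,"claw":0.2},{"dx":-0.228,"dy":0.388,"claw":0.2},{"claw":0.2},{"claw":0.2}]}}

```text
$.plan[0]: bad value
```

>>> {"api": "step_arm", "payload": {"plan": [{"dx":0,"dy":0,"dz":-0.4,"rx":0,"ry":0,"rz":0,"claw":0.2},{"dx":0,"dy":0,"dz":-0.4,"rx":0,"ry":0,"rz":0,"claw":0.2},{"dx":0,"dy":0,"dz":-0.4,"rx":0,"ry":0,"rz":0,"claw":0.2},{"dx":0,"dy":0,"dz":0,"rx":0,"ry":0,"rz":0.0934,"claw":0.2},{"dx":0,"dy":0,"dz":0,"rx":0,"ry":0,"rz":0.0934,"claw":0.2},{"dx":0,"dy":0,"dz":0,"rx":0,"ry":0,"rz":0.0934,"claw":0.2},{"dx":0,"dy":0,"dz":0,"rx":0,"ry":0,"rz":0.0934,"claw":0.2},{"dx":0,"dy":0,"dz":0,"rx":0,"ry":0,"rz":0.0934,"claw":0.2},{"dx":0,"dy":0,"dz":0,"rx":0,"ry":0,"rz":0.0934,"claw":0.2},{"dx":0,"dy":0,"dz":0,"rx":0,"ry":0,"rz":0.0934,"claw":0.2}]}}

```text
time_s: 1.5
ee_pos: [0.188, 0.5168, 0.3424]
eef_rot: [-3.142, 0.0, 1.76]
force: [0.3, 0.4, 0.6]
grip_width: 0.0753
grip_force: 0.0
```

>>> {"api": "step_arm", "payload": {"plan": [{"dx":0,"dy":0,"dz":0,"rx":0,"ry":0,"rz":0.0934,"claw":0.2},{"dx":0,"dy":0,"dz":0,"rx":0,"ry":0,"rz":0.0934,"claw":0.2},{"dx":0,"dy":0,"dz":0,"rx":0,"ry":0,"rz":0.0934,"claw":0.2},{"dx":0,"dy":0,"dz":0,"rx":0,"ry":0,"rz":0.0934,"claw":0.2},{"dx":-0.228,"dy":0.388,"dz":0,"rx":0,"ry":0,"rz":0,"claw":0.2},{"dx":-0.228,"dy":0.388,"dz":0,"rx":0,"ry":0,"rz":0,"claw":0.2},{"dx":-0.228,"dy":0.388,"dz":0,"rx":0,"ry":0,"rz":0,"claw":0.2},{"dx":-0.228,"dy":0.388,"dz":0,"rx":0,"ry":0,"rz":0,"claw":0.2},{"dx":-0.228,"dy":0.388,"dz":0,"rx":0,"ry":0,"rz":0,"claw":0.2},{"dx":-0.228,"dy":0.388,"dz":0,"rx":0,"ry":0,"rz":0,"claw":0.2}]}}

```text
time_s: 2.5
ee_pos: [0.3516, 0.2999, 0.3426]
eef_rot: [3.141, -0.0, 1.179]
force: [1.3, 1.2, -0.1]
grip_width: 0.0752
grip_force: 0.0
```

>>> {"api": "step_arm", "payload": {"plan": [{"dx":-0.228,"dy":0.388,"dz":0,"rx":0,"ry":0,"rz":0,"claw":0.2},{"dx":-0.228,"dy":0.388,"dz":0,"rx":0,"ry":0,"rz":0,"claw":0.2},{"dx":-0.228,"dy":0.388,"dz":0,"rx":0,"ry":0,"rz":0,"claw":0.2},{"dx":-0.228,"dy":0.388,"dz":0,"rx":0,"ry":0,"rz":0,"claw":0.2},{"dx":-0.228,"dy":0.388,"dz":0,"rx":0,"ry":0,"rz":0,"claw":0.2},{"dx":-0.228,"dy":0.388,"dz":0,"rx":0,"ry":0,"rz":0,"claw":0.2},{"dx":-0.228,"dy":0.388,"dz":0,"rx":0,"ry":0,"rz":0,"claw":0.2},{"dx":0,"dy":0,"dz":0,"rx":0,"ry":0,"rz":0,"claw":0.2},{"dx":0,"dy":0,"dz":0,"rx":0,"ry":0,"rz":0,"claw":0.2}]}}

```text
time_s: 3.4
ee_pos: [0.5411, 0.0498, 0.342]
eef_rot: [-3.141, 0.0, 1.177]
force: [-0.6, 0.9, -0.4]
grip_width: 0.0749
grip_force: 0.0
```

>>> {"api": "step_arm", "payload": {"plan": [{"dx":-0.232,"dy":0.388,"dz":0,"rx":0,"ry":0,"rz":0,"claw":0.2},{"dx":0,"dy":0,"dz":0,"rx":0,"ry":0,"rz":0,"claw":0.2},{"dx":0,"dy":0,"dz":0.2,"rx":0,"ry":0,"rz":0,"claw":0.2},{"dx":0,"dy":0,"dz":0.2,"rx":0,"ry":0,"rz":0,"claw":0.2},{"dx":0,"dy":0,"dz":0.2,"rx":0,"ry":0,"rz":0,"claw":0.2},{"dx":0,"dy":0,"dz":0.18,"rx":0,"ry":0,"rz":0,"claw":0.2},{"dx":0,"dy":0,"dz":0,"rx":0,"ry":0,"rz":0,"claw":0.2}]}}

```text
time_s: 4.1
ee_pos: [0.5668, 0.0154, 0.2627]
eef_rot: [-3.138, 0.001, 1.18]
force: [-0.4, -0.1, 0.0]
grip_width: 0.0753
grip_force: 0.0
```

```bash
python3 - <<'E'
from h import *
o=telemetry.get_obs(); print({k:np.round(v,3) for k,v in o.items()})
c=viewer.camera("scene"); cv2.imwrite("pics/s2.png",cv2.resize(c["img"][120:260,220:400,::-1],None,fx=4,fy=4))
E
```

```text
{'time_s': np.float64(4.1), 'qpos': array([-0.038,  0.313,  1.411,  0.   ,  1.421,  0.353]), 'joint_vel': array([-0.006, -0.022, -0.064, -0.002,  0.045, -0.004]), 'tau': array([-1.6300e-01, -5.5127e+01, -3.5664e+01,  6.8000e-02, -7.3200e-01,
        2.0000e-03]), 'ee_pos': array([0.567, 0.015, 0.263]), 'eef_rot': array([-3.138e+00,  1.000e-03,  1.180e+00]), 'force': array([-0.402, -0.094,  0.041]), 'moment': array([-0.027,  0.14 ,  0.028]), 'grip_force': np.float64(0.0), 'grip_width': np.float64(0.075)}
```

View pics/s2.png

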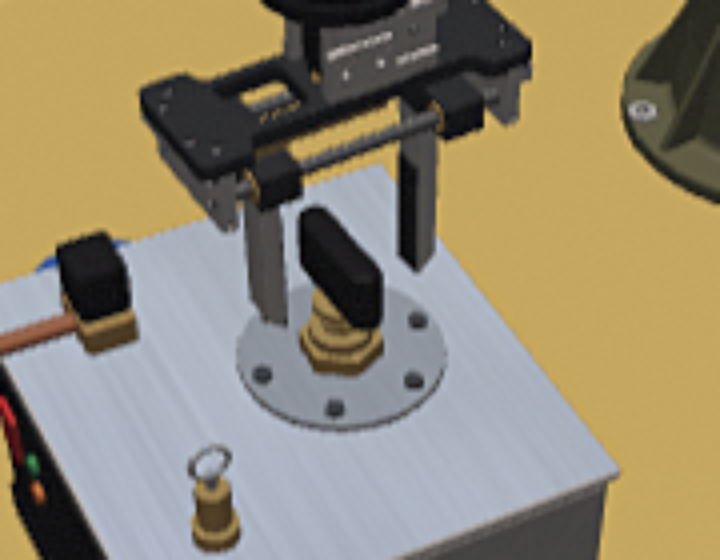

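Picture: the fingers straddle the bar, roughly centred (bar at about (340,265) in the crop) and clear of the deck. Next I close the gripper.

>>> {"api": "step_arm", "payload": {"plan": [{"dx":0,"dy":0,"dz":0,"rx":0,"ry":0,"rz":0,"claw":1},{"dx":0,"dy":0,"dz":0,"rx":0,"ry":0,"rz":0,"claw":1},{"dx":0,"dy":0,"dz":0,"rx":0,"ry":0,"rz":0,"claw":1},{"dx":0,"dy":0,"dz":0,"rx":0,"ry":0,"rz":0,"claw":1},{"dx":0,"dy":0,"dz":0,"rx":0,"ry":0,"rz":0,"claw":1},{"dx":0,"dy":0,"dz":0,"rx":0,"ry":0,"rz":0,"claw":1}], "grip_force": 60}}

```text
time_s: 4.75
ee_pos: [0.568, 0.014, 0.2645]
eef_rot: [3.142, -0.0, 1.179]
force: [-0.1, -0.0, 0.4]
grip_width: 0.0306
grip_force: 0.0
```

```bash
cat > o.py <<'E'
from h import *
o=telemetry.get_obs(); print({k:np.round(o[k],3).tolist() for k in("time_s","qpos","ee_pos","eef_rot","force","moment","grip_width","grip_force")}, np.round(o["tau"][5],3))
E
python3 o.py
```

```text
{'time_s': 4.75, 'qpos': [-0.04, 0.313, 1.407, -0.0, 1.422, 0.352], 'ee_pos': [0.568, 0.014, 0.265], 'eef_rot': [3.142, -0.0, 1.179], 'force': [-0.067, -0.019, 0.398], 'moment': [-0.01, 0.151, 0.033], 'grip_width': 0.031, 'grip_force': 0.0} 0.001
```

>>> {"api": "step_arm", "payload": {"plan": [{"dx":0,"dy":0,"dz":0,"rx":0,"ry":0,"rz":0,"claw":1},{"dx":0,"dy":0,"dz":0,"rx":0,"ry":0,"rz":0,"claw":1},{"dx":0,"dy":0,"dz":0,"rx":0,"ry":0,"rz":0,"claw":1},{"dx":0,"dy":0,"dz":0,"rx":0,"ry":0,"rz":0,"claw":1}]}}

```text
time_s: 5.15
ee_pos: [0.5676, 0.0142, 0.2644]
eef_rot: [-3.141, 0.0, 1.179]
force: [-5.5, 3.4, 2.3]
grip_width: 0.0179
grip_force: 59.9
```

```bash
python3 o.py
```

```text
{'time_s': 5.15, 'qpos': [-0.04, 0.312, 1.407, 0.0, 1.423, 0.352], 'ee_pos': [0.568, 0.014, 0.264], 'eef_rot': [-3.141, 0.0, 1.179], 'force': [-5.457, 3.373, 2.258], 'moment': [0.266, 1.235, 0.048], 'grip_width': 0.018, 'grip_force': 59.896} 0.022
```

>>> {"api": "step_arm", "payload": {"plan": [{"dx":0,"dy":-0.005,"dz":0,"rx":0,"ry":0,"rz":0,"claw":1},{"dx":0,"dy":0,"dz":0,"rx":0,"ry":0,"rz":0.07,"claw":1},{"dx":0,"dy":0,"dz":0,"rx":0,"ry":0,"rz":0.07,"claw":1},{"dx":0,"dy":0,"dz":0,"rx":0,"ry":0,"rz":0.07,"claw":1},{"dx":0,"dy":0,"dz":0,"rx":0,"ry":0,"rz":0.07,"claw":1},{"dx":0,"dy":0,"dz":0,"rx":0,"ry":0,"rz":0.07,"claw":1},{"dx":0,"dy":0,"dz":0,"rx":0,"ry":0,"rz":0.07,"claw":1},{"dx":0,"dy":0,"dz":0,"rx":0,"ry":0,"rz":0.07,"claw":1},{"dx":0,"dy":0,"dz":0,"rx":0,"ry":0,"rz":0.07,"claw":1},{"dx":0,"dy":0,"dz":0,"rx":0,"ry":0,"rz":0.07,"claw":1}]}}

```text
time_s: 6.15
ee_pos: [0.568, 0.0132, 0.2646]
eef_rot: [3.139, -0.001, 0.184]
force: [2.2, -6.2, 0.7]
grip_width: 0.0178
grip_force: 59.9
```

```bash
python3 o.py
```

```text
{'time_s': 6.15, 'qpos': [-0.04, 0.312, 1.408, -0.002, 1.42, 1.347], 'ee_pos': [0.568, 0.013, 0.265], 'eef_rot': [3.139, -0.001, 0.184], 'force': [2.176, -6.195, 0.69], 'moment': [-1.416, -0.131, 0.04], 'grip_width': 0.018, 'grip_force': 59.906} -2.238
```

>>> {"api": "step_arm", "payload": {"plan": [{"dx":0,"dy":0,"dz":0,"rx":0,"ry":0,"rz":0.05,"claw":1},{"dx":0,"dy":0,"dz":0,"rx":0,"ry":0,"rz":0.05,"claw":1},{"dx":0,"dy":0,"dz":0,"rx":0,"ry":0,"rz":0.05,"claw":1},{"dx":0,"dy":0,"dz":0,"rx":0,"ry":0,"rz":0.05,"claw":1},{"dx":0,"dy":0,"dz":0,"rx":0,"ry":0,"rz":0.05,"claw":1},{"dx":0,"dy":0,"dz":0,"rx":0,"ry":0,"rz":0.05,"claw":1},{"dx":0,"dy":0,"dz":0,"rx":0,"ry":0,"rz":0.01,"claw":1},{"dx":0,"dy":0,"dz":0,"rx":0,"ry":0,"rz":0.01,"claw":1},{"dx":0,"dy":0,"dz":0,"rx":0,"ry":0,"rz":0.01,"claw":1},{"dx":0,"dy":0,"dz":0,"rx":0,"ry":0,"rz":0.01,"claw":1}]}}

```text
time_s: 7.15
ee_pos: [0.5678, 0.0126, 0.2645]
eef_rot: [3.139, -0.002, -0.346]
force: [0.3, -10.8, 1.0]
grip_width: 0.0174
grip_force: 59.9
```

```bash
python3 o.py
```

```text
{'time_s': 7.15, 'qpos': [-0.041, 0.312, 1.408, -0.003, 1.421, 1.877], 'ee_pos': [0.568, 0.013, 0.265], 'eef_rot': [3.139, -0.002, -0.346], 'force': [0.304, -10.798, 0.989], 'moment': [-2.166, 0.233, 0.039], 'grip_width': 0.017, 'grip_force': 59.919} -0.263
```

>>> {"api": "step_arm", "payload": {"plan": [{"dx":0.004,"dy":0.011,"dz":0,"rx":0,"ry":0,"rz":0.02,"claw":1},{"dx":0,"dy":0,"dz":0,"rx":0,"ry":0,"rz":0.02,"claw":1},{"dx":0,"dy":0,"dz":0,"rx":0,"ry":0,"rz":0.02,"claw":1},{"dx":0,"dy":0,"dz":0,"rx":0,"ry":0,"rz":0.02,"claw":1},{"dx":0,"dy":0,"dz":0,"rx":0,"ry":0,"rz":0.02,"claw":1},{"dx":0,"dy":0,"dz":0,"rx":0,"ry":0,"rz":0.02,"claw":1},{"dx":0,"dy":0,"dz":0,"rx":0,"ry":0,"rz":0.02,"claw":1},{"dx":0,"dy":0,"dz":0,"rx":0,"ry":0,"rz":0.02,"claw":1},{"dx":0,"dy":0,"dz":0,"rx":0,"ry":0,"rz":0.02,"claw":1}]}}

```text
time_s: 8.05
ee_pos: [0.5676, 0.012, 0.2645]
eef_rot: [3.14, -0.002, -0.629]
force: [-2.6, -6.4, 1.1]
grip_width: 0.0176
grip_force: 59.9
```

```bash
python3 o.py; python3 - <<'E'
from h import *
c=viewer.camera("scene"); cv2.imwrite("pics/s3.png",cv2.resize(c["img"][120:260,220:400,::-1],None,fx=4,fy=4))
E
```

```text
{'time_s': 8.05, 'qpos': [-0.042, 0.311, 1.408, -0.002, 1.421, 2.158], 'ee_pos': [0.568, 0.012, 0.265], 'eef_rot': [3.14, -0.002, -0.629], 'force': [-2.623, -6.362, 1.125], 'moment': [-1.457, 0.561, 0.107], 'grip_width': 0.018, 'grip_force': 59.91} -0.596
```

View pics/s3.png

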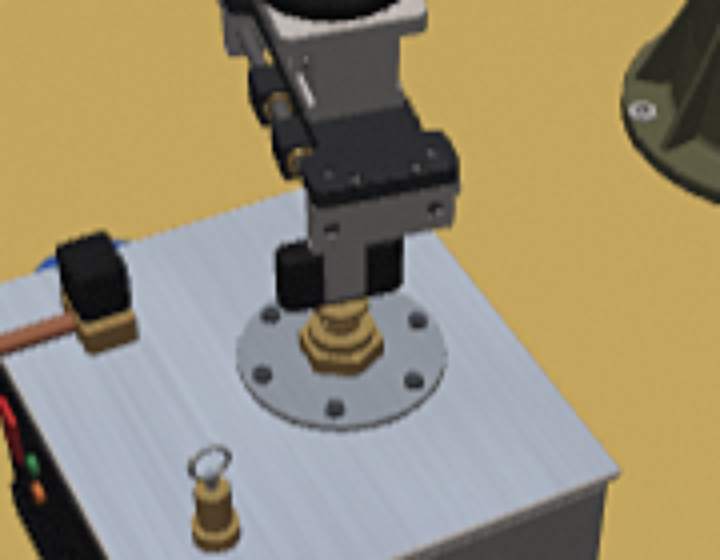

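Picture: the bar has turned with the hand, its ends at about (300,275) and (385,265) on either side of the finger. The creep reading is about 0.07 N m net of bias, so the thread is still loose.

>>> {"api": "step_arm", "payload": {"plan": [{"dx":0.002,"dy":0.008,"dz":0,"rx":0,"ry":0,"rz":0.02,"claw":1},{"dx":0,"dy":0,"dz":0,"rx":0,"ry":0,"rz":0.02,"claw":1},{"dx":0,"dy":0,"dz":0,"rx":0,"ry":0,"rz":0.02,"claw":1},{"dx":0,"dy":0,"dz":0,"rx":0,"ry":0,"rz":0.02,"claw":1},{"dx":0,"dy":0,"dz":0,"rx":0,"ry":0,"rz":0.02,"claw":1},{"dx":0,"dy":0,"dz":0,"rx":0,"ry":0,"rz":0.02,"claw":1},{"dx":0,"dy":0,"dz":0,"rx":0,"ry":0,"rz":0.02,"claw":1},{"dx":0,"dy":0,"dz":0,"rx":0,"ry":0,"rz":0.02,"claw":1},{"dx":0,"dy":0,"dz":0,"rx":0,"ry":0,"rz":0.02,"claw":1}]}}

```text
time_s: 9.0
ee_pos: [0.5673, 0.0115, 0.2645]
eef_rot: [3.141, -0.001, -0.912]
force: [-1.7, -4.9, 1.0]
grip_width: 0.0176
grip_force: 59.9
```

```bash
python3 o.py
```

```text
{'time_s': 9.0, 'qpos': [-0.044, 0.311, 1.409, -0.002, 1.421, 2.439], 'ee_pos': [0.567, 0.011, 0.265], 'eef_rot': [3.141, -0.001, -0.912], 'force': [-1.652, -4.898, 1.001], 'moment': [-0.962, 0.68, 0.05], 'grip_width': 0.018, 'grip_force': 59.905} -0.6
```

>>> {"api": "step_arm", "payload": {"plan": [{"dx":0,"dy":0,"dz":0,"rx":0,"ry":0,"rz":0,"claw":0},{"dx":0.004,"dy":0.006,"dz":0,"rx":0,"ry":0,"rz":0,"claw":0},{"dx":0,"dy":0,"dz":0,"rx":0,"ry":0,"rz":0,"claw":0},{"dx":0,"dy":0,"dz":0,"rx":0,"ry":0,"rz":0,"claw":0},{"dx":0,"dy":0,"dz":0,"rx":0,"ry":0,"rz":0,"claw":0},{"dx":0,"dy":0,"dz":0,"rx":0,"ry":0,"rz":0,"claw":0},{"dx":0,"dy":0,"dz":0,"rx":0,"ry":0,"rz":0,"claw":0},{"dx":0,"dy":0,"dz":0,"rx":0,"ry":0,"rz":0,"claw":0},{"dx":0,"dy":0,"dz":0,"rx":0,"ry":0,"rz":0,"claw":0},{"dx":0,"dy":0,"dz":0,"rx":0,"ry":0,"rz":0,"claw":0}]}}

```text
time_s: 10.0
ee_pos: [0.567, 0.0116, 0.2644]
eef_rot: [3.142, -0.0, -0.91]
force: [-0.5, -0.6, 0.3]
grip_width: 0.0926
grip_force: 0.0
```

```bash
python3 o.py
```

```text
{'time_s': 10.0, 'qpos': [-0.044, 0.31, 1.41, -0.0, 1.421, 2.437], 'ee_pos': [0.567, 0.012, 0.264], 'eef_rot': [3.142, -0.0, -0.91], 'force': [-0.537, -0.633, 0.265], 'moment': [0.067, 0.096, 0.014], 'grip_width': 0.093, 'grip_force': 0.0} -0.001
```

>>> {"api": "step_arm", "payload": {"plan": [{"dx":0,"dy":0,"dz":0,"rx":0,"ry":0,"rz":-0.095,"claw":0},{"dx":0,"dy":0,"dz":0,"rx":0,"ry":0,"rz":-0.095,"claw":0},{"dx":0,"dy":0,"dz":0,"rx":0,"ry":0,"rz":-0.095,"claw":0},{"dx":0,"dy":0,"dz":0,"rx":0,"ry":0,"rz":-0.095,"claw":0},{"dx":0,"dy":0,"dz":0,"rx":0,"ry":0,"rz":-0.095,"claw":0},{"dx":0,"dy":0,"dz":0,"rx":0,"ry":0,"rz":-0.095,"claw":0},{"dx":0,"dy":0,"dz":0,"rx":0,"ry":0,"rz":-0.095,"claw":0},{"dx":0,"dy":0,"dz":0,"rx":0,"ry":0,"rz":-0.095,"claw":0},{"dx":0,"dy":0,"dz":0,"rx":0,"ry":0,"rz":-0.095,"claw":0},{"dx":0,"dy":0,"dz":0,"rx":0,"ry":0,"rz":-0.095,"claw":0}]}}

```text
time_s: 11.0
ee_pos: [0.5669, 0.0116, 0.2644]
eef_rot: [-3.142, 0.0, 0.588]
force: [-1.0, -0.4, 0.2]
grip_width: 0.0941
grip_force: 0.0
```

>>> {"api": "step_arm", "payload": {"plan": [{"dx":0,"dy":0,"dz":0,"rx":0,"ry":0,"rz":-0.095,"claw":0},{"dx":0,"dy":0,"dz":0,"rx":0,"ry":0,"rz":-0.095,"claw":0},{"dx":0,"dy":0,"dz":0,"rx":0,"ry":0,"rz":-0.095,"claw":0},{"dx":0,"dy":0,"dz":0,"rx":0,"ry":0,"rz":-0.095,"claw":0},{"dx":0,"dy":0,"dz":0,"rx":0,"ry":0,"rz":-0.095,"claw":0},{"dx":0,"dy":0,"dz":0,"rx":0,"ry":0,"rz":-0.095,"claw":0},{"dx":0,"dy":0,"dz":0,"rx":0,"ry":0,"rz":-0.095,"claw":0},{"dx":0,"dy":0,"dz":0,"rx":0,"ry":0,"rz":-0.095,"claw":0},{"dx":0,"dy":0,"dz":0,"rx":0,"ry":0,"rz":-0.095,"claw":0},{"dx":0,"dy":0,"dz":0,"rx":0,"ry":0,"rz":-0.095,"claw":0}]}}

```text
time_s: 12.0
ee_pos: [0.567, 0.0116, 0.2644]
eef_rot: [-3.142, -0.0, 2.08]
force: [-0.4, -0.9, -0.3]
grip_width: 0.094
grip_force: 0.0
```

>>> {"api": "step_arm", "payload": {"plan": [{"dx":0,"dy":0,"dz":0,"rx":0,"ry":0,"rz":-0.09,"claw":0},{"dx":0,"dy":0,"dz":0,"rx":0,"ry":0,"rz":-0.01,"claw":0},{"dx":0,"dy":0,"dz":0,"rx":0,"ry":0,"rz":0,"claw":1},{"dx":0,"dy":0,"dz":0,"rx":0,"ry":0,"rz":0,"claw":1},{"dx":0,"dy":0,"dz":0,"rx":0,"ry":0,"rz":0,"claw":1},{"dx":0,"dy":0,"dz":0,"rx":0,"ry":0,"rz":0,"claw":1},{"dx":0,"dy":0,"dz":0,"rx":0,"ry":0,"rz":0,"claw":1}]}}

```text
time_s: 12.7
ee_pos: [0.567, 0.0116, 0.2645]
eef_rot: [3.142, -0.0, 2.231]
force: [0.3, -0.5, 0.9]
grip_width: 0.0573
grip_force: 0.0
```

```bash
python3 o.py
```

```text
{'time_s': 12.7, 'qpos': [-0.044, 0.31, 1.41, 0.0, 1.421, -0.704], 'ee_pos': [0.567, 0.012, 0.264], 'eef_rot': [3.142, -0.0, 2.231], 'force': [0.347, -0.457, 0.873], 'moment': [-0.008, -0.032, -0.026], 'grip_width': 0.057, 'grip_force': 0.0} 0.024
```

>>> {"api": "step_arm", "payload": {"plan": [{"dx":0,"dy":0,"dz":0,"rx":0,"ry":0,"rz":0,"claw":1},{"dx":0,"dy":0,"dz":0,"rx":0,"ry":0,"rz":0,"claw":1},{"dx":0,"dy":0,"dz":0,"rx":0,"ry":0,"rz":0,"claw":1},{"dx":0,"dy":0,"dz":0,"rx":0,"ry":0,"rz":0,"claw":1},{"dx":0,"dy":0,"dz":0,"rx":0,"ry":0,"rz":0,"claw":1},{"dx":0,"dy":0,"dz":0,"rx":0,"ry":0,"rz":0,"claw":1}]}}

```text
time_s: 13.3
ee_pos: [0.567, 0.0117, 0.2645]
eef_rot: [3.141, 0.0, 2.231]
force: [0.2, 0.1, -0.5]
grip_width: 0.0177
grip_force: 60.0
```

```bash
python3 o.py
```

```text
{'time_s': 13.3, 'qpos': [-0.044, 0.31, 1.41, 0.0, 1.421, -0.705], 'ee_pos': [0.567, 0.012, 0.264], 'eef_rot': [3.141, 0.0, 2.231], 'force': [0.156, 0.063, -0.467], 'moment': [0.11, -0.105, -0.035], 'grip_width': 0.018, 'grip_force': 60.0} -0.038
```

>>> {"api": "step_arm", "payload": {"plan": [{"dx":0,"dy":0,"dz":0,"rx":0,"ry":0,"rz":0.02,"claw":1},{"dx":0,"dy":0,"dz":0,"rx":0,"ry":0,"rz":0.02,"claw":1},{"dx":0,"dy":0,"dz":0,"rx":0,"ry":0,"rz":0.02,"claw":1},{"dx":0,"dy":0,"dz":0,"rx":0,"ry":0,"rz":0.02,"claw":1},{"dx":0,"dy":0,"dz":0,"rx":0,"ry":0,"rz":0.02,"claw":1},{"dx":0,"dy":0,"dz":0,"rx":0,"ry":0,"rz":0.02,"claw":1},{"dx":0,"dy":0,"dz":0,"rx":0,"ry":0,"rz":0.02,"claw":1},{"dx":0,"dy":0,"dz":0,"rx":0,"ry":0,"rz":0.02,"claw":1},{"dx":0,"dy":0,"dz":0,"rx":0,"ry":0,"rz":0.02,"claw":1},{"dx":0,"dy":0,"dz":0,"rx":0,"ry":0,"rz":0.02,"claw":1}]}}

```text
time_s: 14.3
ee_pos: [0.5668, 0.0115, 0.2644]
eef_rot: [-3.141, 0.0, 1.916]
force: [-0.9, -1.1, 1.0]
grip_width: 0.0176
grip_force: 60.0
```

```bash
python3 o.py
```

```text
{'time_s': 14.3, 'qpos': [-0.044, 0.31, 1.41, -0.0, 1.422, -0.389], 'ee_pos': [0.567, 0.012, 0.264], 'eef_rot': [-3.141, 0.0, 1.916], 'force': [-0.882, -1.095, 0.956], 'moment': [-0.081, 0.316, 0.009], 'grip_width': 0.018, 'grip_force': 60.001} -0.605
```

>>> {"api": "step_arm", "payload": {"plan": [{"dx":0,"dy":0,"dz":0,"rx":0,"ry":0,"rz":0.02,"claw":1},{"dx":0,"dy":0,"dz":0,"rx":0,"ry":0,"rz":0.02,"claw":1},{"dx":0,"dy":0,"dz":0,"rx":0,"ry":0,"rz":0.02,"claw":1},{"dx":0,"dy":0,"dz":0,"rx":0,"ry":0,"rz":0.02,"claw":1},{"dx":0,"dy":0,"dz":0,"rx":0,"ry":0,"rz":0.02,"claw":1},{"dx":0,"dy":0,"dz":0,"rx":0,"ry":0,"rz":0.02,"claw":1},{"dx":0,"dy":0,"dz":0,"rx":0,"ry":0,"rz":0.02,"claw":1},{"dx":0,"dy":0,"dz":0,"rx":0,"ry":0,"rz":0.02,"claw":1},{"dx":0,"dy":0,"dz":0,"rx":0,"ry":0,"rz":0.02,"claw":1},{"dx":0,"dy":0,"dz":0,"rx":0,"ry":0,"rz":0.02,"claw":1}]}}

```text
time_s: 15.3
ee_pos: [0.5666, 0.0115, 0.2644]
eef_rot: [-3.14, 0.0, 1.602]
force: [-3.0, -1.2, 1.5]
grip_width: 0.0175
grip_force: 60.0
```

```bash
python3 o.py
```

```text
{'time_s': 15.3, 'qpos': [-0.044, 0.31, 1.41, -0.0, 1.422, -0.075], 'ee_pos': [0.567, 0.012, 0.264], 'eef_rot': [-3.14, 0.0, 1.602], 'force': [-2.956, -1.184, 1.518], 'moment': [-0.272, 0.823, 0.131], 'grip_width': 0.017, 'grip_force': 60.011} -0.502
```

>>> {"api": "step_arm", "payload": {"plan": [{"dx":0,"dy":0,"dz":0,"rx":0,"ry":0,"rz":0.02,"claw":1},{"dx":0,"dy":0,"dz":0,"rx":0,"ry":0,"rz":0.02,"claw":1},{"dx":0,"dy":0,"dz":0,"rx":0,"ry":0,"rz":0.02,"claw":1},{"dx":0,"dy":0,"dz":0,"rx":0,"ry":0,"rz":0.02,"claw":1},{"dx":0,"dy":0,"dz":0,"rx":0,"ry":0,"rz":0.02,"claw":1}]}}

```text
time_s: 15.8
ee_pos: [0.5664, 0.0115, 0.2644]
eef_rot: [-3.14, 0.001, 1.445]
force: [-3.9, -1.2, 2.1]
grip_width: 0.0176
grip_force: 60.0
```

```bash
python3 o.py
```

```text
{'time_s': 15.8, 'qpos': [-0.044, 0.31, 1.41, -0.0, 1.423, 0.082], 'ee_pos': [0.566, 0.012, 0.264], 'eef_rot': [-3.14, 0.001, 1.445], 'force': [-3.934, -1.193, 2.067], 'moment': [-0.159, 1.054, 0.247], 'grip_width': 0.018, 'grip_force': 60.03} -0.401
```

>>> {"api": "step_arm", "payload": {"plan": [{"dx":0,"dy":0,"dz":0,"rx":0,"ry":0,"rz":0.02,"claw":1},{"dx":0,"dy":0,"dz":0,"rx":0,"ry":0,"rz":0.02,"claw":1},{"dx":0,"dy":0,"dz":0,"rx":0,"ry":0,"rz":0.02,"claw":1},{"dx":0,"dy":0,"dz":0,"rx":0,"ry":0,"rz":0.02,"claw":1},{"dx":0,"dy":0,"dz":0,"rx":0,"ry":0,"rz":0.02,"claw":1},{"dx":0,"dy":0,"dz":0,"rx":0,"ry":0,"rz":0.02,"claw":1},{"dx":0,"dy":0,"dz":0,"rx":0,"ry":0,"rz":0.02,"claw":1}]}}

```text
time_s: 16.5
ee_pos: [0.5663, 0.0116, 0.2644]
eef_rot: [-3.14, 0.001, 1.225]
force: [-5.9, -1.3, 2.8]
grip_width: 0.0176
grip_force: 60.1
```

```bash
python3 o.py
```

```text
{'time_s': 16.5, 'qpos': [-0.044, 0.31, 1.411, -0.0, 1.423, 0.302], 'ee_pos': [0.566, 0.012, 0.264], 'eef_rot': [-3.14, 0.001, 1.225], 'force': [-5.941, -1.279, 2.763], 'moment': [-0.149, 1.423, 0.349], 'grip_width': 0.018, 'grip_force': 60.056} -0.3
```

>>> {"api": "step_arm", "payload": {"plan": [{"dx":0,"dy":0,"dz":0,"rx":0,"ry":0,"rz":0.02,"claw":1},{"dx":0,"dy":0,"dz":0,"rx":0,"ry":0,"rz":0.02,"claw":1},{"dx":0,"dy":0,"dz":0,"rx":0,"ry":0,"rz":0.02,"claw":1},{"dx":0,"dy":0,"dz":0,"rx":0,"ry":0,"rz":0.02,"claw":1},{"dx":0,"dy":0,"dz":0,"rx":0,"ry":0,"rz":0.02,"claw":1},{"dx":0,"dy":0,"dz":0,"rx":0,"ry":0,"rz":0.02,"claw":1}]}}

```text
time_s: 17.1
ee_pos: [0.5662, 0.0117, 0.2644]
eef_rot: [-3.14, 0.001, 1.037]
force: [-7.4, 0.3, 2.0]
grip_width: 0.0176
grip_force: 60.1
```

```bash
python3 o.py
```

```text
{'time_s': 17.1, 'qpos': [-0.044, 0.31, 1.411, -0.0, 1.423, 0.49], 'ee_pos': [0.566, 0.012, 0.264], 'eef_rot': [-3.14, 0.001, 1.037], 'force': [-7.42, 0.254, 2.046], 'moment': [-0.06, 1.644, 0.466], 'grip_width': 0.018, 'grip_force': 60.092} -0.199
```

>>> {"api": "step_arm", "payload": {"plan": [{"dx":0,"dy":0,"dz":0,"rx":0,"ry":0,"rz":0.02,"claw":1},{"dx":0,"dy":0,"dz":0,"rx":0,"ry":0,"rz":0.02,"claw":1},{"dx":0,"dy":0,"dz":0,"rx":0,"ry":0,"rz":0.02,"claw":1},{"dx":0,"dy":0,"dz":0,"rx":0,"ry":0,"rz":0.02,"claw":1}]}}

```text
time_s: 17.5
ee_pos: [0.5661, 0.0117, 0.2643]
eef_rot: [-3.139, 0.002, 0.911]
force: [-7.0, -0.2, 2.9]
grip_width: 0.0179
grip_force: 60.1
```

```bash
python3 o.py
```

```text
{'time_s': 17.5, 'qpos': [-0.044, 0.31, 1.411, -0.0, 1.424, 0.615], 'ee_pos': [0.566, 0.012, 0.264], 'eef_rot': [-3.139, 0.002, 0.911], 'force': [-6.996, -0.246, 2.864], 'moment': [0.037, 1.745, 0.545], 'grip_width': 0.018, 'grip_force': 60.139} -0.098
```

>>> {"api": "step_arm", "payload": {"plan": [{"dx":0,"dy":0,"dz":0,"rx":0,"ry":0,"rz":0,"claw":0},{"dx":0,"dy":0,"dz":0,"rx":0,"ry":0,"rz":0,"claw":0},{"dx":0,"dy":0,"dz":0,"rx":0,"ry":0,"rz":0,"claw":0},{"dx":0,"dy":0,"dz":0,"rx":0,"ry":0,"rz":0,"claw":0},{"dx":0,"dy":0,"dz":0,"rx":0,"ry":0,"rz":0,"claw":0},{"dx":0,"dy":0,"dz":0,"rx":0,"ry":0,"rz":0,"claw":0},{"dx":0,"dy":0,"dz":0,"rx":0,"ry":0,"rz":0,"claw":0},{"dx":0,"dy":0,"dz":0,"rx":0,"ry":0,"rz":0,"claw":0}]}}

```text
time_s: 18.3
ee_pos: [0.567, 0.0116, 0.2645]
eef_rot: [3.142, 0.0, 0.912]
force: [0.6, 0.6, -0.1]
grip_width: 0.0781
grip_force: 0.0
```

>>> {"api": "step_arm", "payload": {"plan": [{"dx":0,"dy":0,"dz":-0.2,"rx":0,"ry":0,"rz":0,"claw":0},{"dx":0,"dy":0,"dz":-0.3,"rx":0,"ry":0,"rz":0,"claw":0},{"dx":0,"dy":0,"dz":-0.3,"rx":0,"ry":0,"rz":0,"claw":0},{"dx":0,"dy":0,"dz":-0.2,"rx":0,"ry":0,"rz":0,"claw":0},{"dx":0,"dy":0,"dz":0,"rx":0,"ry":0,"rz":0,"claw":0},{"dx":0,"dy":0,"dz":0,"rx":0,"ry":0,"rz":0,"claw":0},{"dx":0,"dy":0,"dz":0,"rx":0,"ry":0,"rz":0,"claw":0}]}}

```text
time_s: 19.0
ee_pos: [0.5667, 0.0116, 0.3629]
eef_rot: [-3.14, 0.001, 0.912]
force: [-0.3, 0.3, 0.5]
grip_width: 0.0935
grip_force: 0.0
```

```bash
python3 o.py; python3 - <<'E'
from h import *
c=viewer.camera("scene"); cv2.imwrite("pics/s4.png",c["img"][:,:,::-1])
d=viewer.recognise("plug_grip",c)
P,_=pts(c,np.array(d[0]["rect"])+[-4,-4,4,4]); Q=P[(P[:,2]>.268)&(P[:,2]<.286)]
w,V=np.linalg.eigh(np.cov(Q[:,:2].T)); print(d[0],len(Q),np.degrees(np.arctan2(V[1,1],V[0,1])))
E
```

```text
{'time_s': 19.0, 'qpos': [-0.044, 0.28, 1.228, -0.0, 1.637, 0.615], 'ee_pos': [0.567, 0.012, 0.363], 'eef_rot': [-3.14, 0.001, 0.912], 'force': [-0.328, 0.293, 0.488], 'moment': [-0.088, 0.176, -0.01], 'grip_width': 0.094, 'grip_force': 0.0} -0.0
{'rect': [319.6, 357.2, 428.8, 410.9], 'score': 0.59} 0 nan
  avg = a.mean(axis, **keepdims_kw)
  ret = um.true_divide(
<stdin>:5: RuntimeWarning: Degrees of freedom <= 0 for slice
  c *= np.true_divide(1, fact)
  c *= np.true_divide(1, fact)
```

View pics/s4.png

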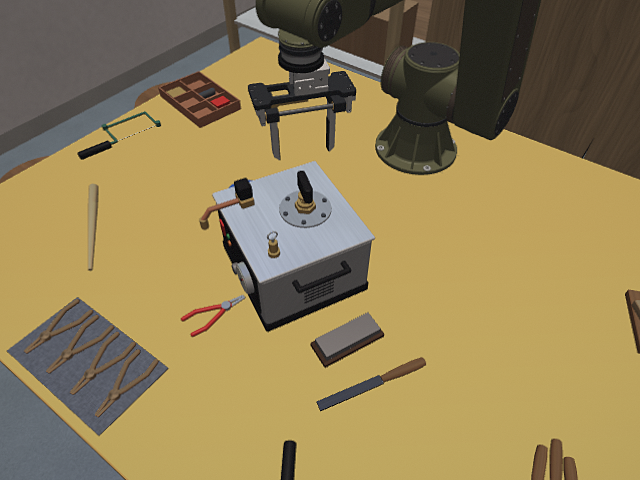

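Picture: the gripper is open and well above the plug (grip at about (305,186)). The stone, file and pliers are where they were. The network reported the file as the grip, so I check the bar's angle from that pixel region instead.

```bash
python3 - <<'E'
from h import *
for n,r in(("scene",[288,165,322,210]),):
    c=viewer.camera(n); P,_=pts(c,r); Q=P[(P[:,2]>.268)&(P[:,2]<.286)]
    w,V=np.linalg.eigh(np.cov(Q[:,:2].T)); print(n,len(Q),np.degrees(np.arctan2(V[1,1],V[0,1])),Q.mean(0))
E
```

```text
scene 226 53.403017929240235 [0.57016383 0.01329035 0.2757806 ]
```

The bar is at 53.4° and the hand was at 52.3°, so the plug followed the hand without slipping.

```bash
python3 -c "
from station import hand_in
print(hand_in())"
```

```text
the job is handed in; nothing more can be done
None
```

The plug is wound in to about 0.54 N m, measured while it was still creeping round, and released; the gripper is clear above it, the stone, file and pliers look unmoved in the last picture (the tub was out of view), and the job is handed in.

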